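Fold the film tray's flap over and tuck it under the lip

ROBOT

A 6-joint arm with a two-finger parallel gripper is mounted at the origin on a cart in front of the work surface, level with it; the furniture and walls round the work are solid. World frame = base frame: x ahead of the robot, y to its left, z up, the work surface at z = 0. Lengths are in mm, angles in rad, forces in N, time in s.
With the tool pointing down it reaches from about 325 to 775 mm from the base axis. Payload 5.5 kg.
Tool frame: the origin (TCP) lies at the very end of the fingers, on their centre line; the grasp point (between the pads) lies 19 mm behind it; z points along the fingers, y is the line along which they close (so a half turn about z gives the same grasp; the last joint's range is limited). The gripper opens to 88 mm and grips with 3 to 60 N. Pads are 20 mm wide; open, the fingers measure 115 mm over their backs; the gripper's body (75 mm by 178 mm) begins 61 mm behind the grasp point.
Start: joints at [1.104, 0.091, 1.231, -0, 1.82, -0.057], TCP at [239.061, 550.333, 222.631] pointing down, gripper open.
Joint ranges: [-2.87, 2.87], [-0.86, 2.18], [0.17, 2.46], [-1.51, 4.65], [0.06, 2.69], [-2.65, 2.65]. Speed limits (rad/s): [2.57, 2.57, 3.01, 3.14, 3.14, 3.14].

INTERFACE

Orientations are given as a rotation vector (axis times angle).
In Python, from bench import ctrl gives the robot as it stands. Calls block until the motion is done:
- ctrl.goto(position, orientation): joint-space move of the TCP to a pose.
- ctrl.move_straight(position, v=150, frame=None, max_force=None): straight line of the TCP; frame=None keeps the orientation; v is the mean speed in mm/s. With max_force (N) it stops when the force on the tool has changed by that much, and returns True; else False.
- ctrl.movej(angles): joint-space move.
- ctrl.command_gripper(opening, force=None): finger opening in mm; force is the grip in N (None keeps the last); returns when the fingers have stopped.
- ctrl.pause(seconds).
- ctrl.ik(position, orientation): joint angles nearest the present ones, or None.
- ctrl.observe(): the state.
- ctrl.snapshot(name): name is "side" or "top" or "wrist"; returns (picture, depth): 420x560x3 uint8, red, green, blue; 420x560 float32, mm along the optical axis (not along the pixel's ray), 0 where there is no reading.
- ctrl.camera_info(name): a dict with "fx", "fy", "cx", "cy" (pixels), "R" (3x3) and "t" (3): a world point X has camera coordinates R X + t. Camera axes: x right, y down, z forward; pixel columns grow to the right and rows downward; lengths in mm; the calibration is good to about 2 mm. A picture is of the moment at which its call begins: read the wrist's pose just before it. camera_info takes no time and is no camera call; for the wrist camera it gives the pose at the moment of the call.
A pose or a line that the arm cannot do raises ctrl.MotionError and nothing moves.
- ctrl.close_job(): hands the job in; it is judged then, once.
The state is a dict: "clock": time; "joints": joint angles; "dq": joint speeds; "joint_torque": joint torques, N m; "tool_pos": TCP position; "eef_rot": TCP orientation; "force": force on the tool from outside, world axes, zero at the start; "moment": the same for the moment, N m; "finger_gap": finger opening in mm; "grasp_force": force on a finger pad.
Only numpy, scipy, OpenCV 4.12 (cv2) and the standard library are available. Lean on these libraries where they do the work, as an engineer would, in place of code of your own. Each camera call takes 0.05 s, during which the arm holds its last target. There are 200 camera calls.

TASK

Close the film tray: with the outside of the fingers push its standing flap over the roll of film until it lies flat, then, keeping it pressed down, push it by its black ridge so that its free edge slides beneath the steel lip, fully home, and take the hand away. Do not grip the flap or touch its felt-lined inner face, do not touch or lift the roll, and leave everything else on the bench where it stands.

Things in the scene. Friction and masses are not known exactly. Their poses are not given: they have to be found in the camera images.
- film_tray: Low wooden tray fixed to the bench, 170 (local x) x 165 (local y, from -80 to +85) mm, rails 48 mm high with a trough between them that runs along local x. Origin on the bench under the tray. The flap's hinge is on the +y rail and the retaining lip on the -y rail, so the flap folds over towards local -y.
- flap_hinge_line (a point): Middle of the flap's hinge axis, which runs along the tray's local x 53 mm above the bench. It travels with the slide; 66 mm to local +y of the tray's origin when the slide reads 0. The point turns with the flap: its -y axis points from hinge to free edge, its z axis out of the outer face (the face on top when folded).
- flap_edge (a point): Middle of the flap's free edge, 104 mm from the hinge axis. The flap is a stiff aluminium plate 150 mm wide; its outer face lies 1.5 mm above the plane of the hinge axis and edge; its felt-lined inner face 4.5 mm below it.
- flap_ridge (a point): The flap's black thumb ridge on the outer face, 90 mm wide along the hinge direction: this point is on the steep back face that looks to the hinge, 60 mm from the hinge axis, halfway up the 9 mm height. The ridge slopes down towards the free edge over 22 mm. Between the hinge and this face the outer face is bare plate.
- lip_edge (a point): Middle of the underside of the fixed steel retaining lip where its level part begins: 58 mm above the bench, 52 mm to local -y of the tray's origin. The lip is 140 mm wide, stands 3.5 mm above the folded flap and covers 20 mm beyond this point; its flared lead-in reaches 10 mm towards the hinge. With the slide at 0 the folded flap's edge ends 14 mm short of this point.
- flap (a joint): Fold angle: 0 = flat on the tray, 1.57 = upright, more = leaning back away from the lip (up to 2.1). Starts between nearly upright and leaning back. A weak spring and friction hold it about upright and lift it again by 0.2 rad or more from flat if it is let go untucked (1 to 2 N of push overcomes them).
- flap_slide (a joint): How far the slotted hinge with the whole flap is slid towards the lip (local -y): 0 to 0.032 m; 0.032 is the stop, with the flap's edge 18 mm beneath the lip. Friction of 2.5 N holds it where it is left. It starts near 0. A finger pressing on the flap drags it along, back too. If the flap is slid forward too early it comes down on top of the lip.
- flap_lining: The grey felt lining on the flap's inner face, 148 x 94 mm (the face towards the film roll when folded); origin on the hinge axis. The fingers must not touch it.
- roll_mid (a point): Centre of the loose roll of film, a grey tube 120 mm long and 34 mm thick (30 g) that lies in the trough along the tray's local x, its top 40 mm above the bench.
- blue_bottle: Bystander: small dye bottle with a blue body and dark cap, 38 mm across, 89 high, beside the lip side of the tray; origin at the centre of its underside.
- green_bottle: Bystander: small dye bottle with a green body and dark cap, 42 mm across, 97 high, beside the lip side of the tray; origin at the centre of its underside.
- white_lid_tub: Bystander: brown tub with a white lid, 72 mm across, 101 high; origin at the centre of its underside.
- loose_lid: Bystander: blue tub lid lying flat, 96 mm across, 10 high; origin at the centre of its underside.
- brush: Bystander: flat paint brush lying down, 219 x 25 x 10 mm; origin at the centre of its underside.
- pink_cup: Bystander: pink lidded cup, 84 mm across, 94 high; origin at the centre of its underside.
- film_roll: The same roll of film as a body; origin on its skin, underneath as it lies at the start.
Not all that is in view belongs to the job. There is more than one size of the film_roll; the job needs the smaller.

How it is judged:
By the outcome, as a careful person would: the job done as asked, in the order asked, and still so for the second after the job is handed in, with the robot touching nothing.
It also fails if it takes over 38 s, if anything falls off the work surface, if the arm or the gripper's body presses on something with over 40 N, if the wrist force passes 120 N, or if a joint passes its speed limit or range.

## Working session

There is one attempt and no reset: what is moved stays moved. The work goes in short steps, each a Python script; the robot and the scene stay as the last script left them, time stands still between calls to the robot, and variables do not carry over. Pictures are saved under pics/ and viewed, at most 10 in all, crops included, and the job is handed in when it is done.

```bash
ls; mkdir -p pics; python3 - <<'E'
from bench import ctrl
import cv2,numpy as np
for n in("top","side"):
    p,d=ctrl.snapshot(n); np.savez(f"{n}.npz",p=p,d=d,**ctrl.camera_info(n))
    cv2.imwrite(f"pics/{n}0.png",cv2.cvtColor(p,cv2.COLOR_RGB2BGR))
    print(n,ctrl.camera_info(n))
print(ctrl.observe())
E
```

```text
pics
top {'fx': 382.934707262854, 'fy': 382.934707262854, 'cx': 283.0927311335322, 'cy': 208.79342198028783, 'R': array([[ 0.00485369, -0.99998412,  0.00286336],
       [-0.97895846, -0.00533574, -0.20398985],
       [ 0.20400189, -0.001813  , -0.97896882]]), 't': array([ -61.64390858,  549.41153286, 1194.11464058])}
side {'fx': 381.6106892638077, 'fy': 381.6106892638077, 'cx': 276.390945783651, 'cy': 207.9349437638682, 'R': array([[ 0.79907782, -0.60070612, -0.02503598],
       [-0.30598048, -0.37047353, -0.87699789],
       [ 0.51754283,  0.70845008, -0.47984153]]), 't': array([-488.74659886,  222.79915344, 1082.89542765])}
{'clock': 0.1, 'joints': array([ 1.10429908e+00,  9.17685749e-02,  1.23172414e+00,  1.41776710e-05,
        1.81977135e+00, -5.66929663e-02]), 'dq': array([ 0.00048503, -0.00061855, -0.00309876,  0.00025085, -0.00038473,
        0.00071975]), 'joint_torque': array([ 1.53383371e-03, -4.47853482e+01, -4.07571352e+01,  6.99572498e-02,
        2.84544291e-02, -8.49723415e-05]), 'tool_pos': array([238.94054753, 550.10235268, 221.65224727]), 'eef_rot': array([-6.39127884e-01, -3.07543726e+00,  2.53018879e-03]), 'force': array([ 0.31809835,  0.16774857, -0.72851653]), 'moment': array([-0.00239178, -0.00556664,  0.04380471]), 'grasp_force': 0.0, 'finger_gap': 87.54879697672838}
```

View pics/top0.png

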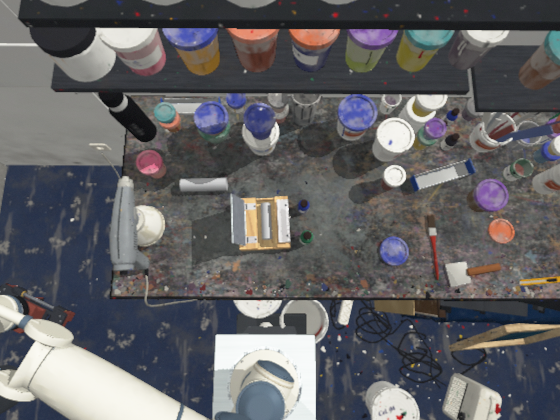

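View pics/side0.png

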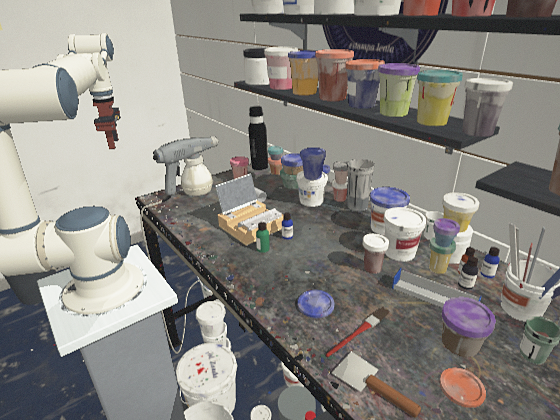

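Top view: the tray is at about (265,222), its flap standing at the left (237,222), the lip at the right (283,222). The blue bottle (304,207) and green bottle (306,238) stand to its right, and the larger decoy roll is at (203,185). The side view agrees.

```bash
cat > h.py <<'E'
import numpy as np,cv2
def world(f):
    z=np.load(f); d=z['d']; v,u=np.mgrid[:d.shape[0],:d.shape[1]]
    c=np.stack([(u-z['cx'])/z['fx']*d,(v-z['cy'])/z['fy']*d,d],-1)
    return z['p'],d,(c-z['t'])@z['R']
E
python3 - <<'E'
from h import *
for n,(a,b,c,e) in dict(top=(180,262,215,325),side=(165,255,205,305)).items():
    p,d,W=world(n+'.npz'); 
    cv2.imwrite(f'pics/{n}c.png',cv2.cvtColor(cv2.resize(p[a:b,c:e],None,fx=7,fy=7,interpolation=cv2.INTER_CUBIC)[:600,:800],cv2.COLOR_RGB2BGR))
p,d,W=world('top.npz')
s=W[180:262,215:325]
for i in range(190,258,5): print(i,' '.join('%4d,%4d,%3d'%tuple(W[i,j]) for j in range(228,312,6)))
hsv=cv2.cvtColor(p,cv2.COLOR_RGB2HSV)
m=(hsv[...,0]>8)&(hsv[...,0]<25)&(hsv[...,1]>90)&(W[...,2]>40)&(W[...,2]<56); m[:185]=0;m[262:]=0;m[:,:215]=0;m[:,325:]=0
P=W[m]; print(m.sum(),P.min(0),P.max(0)); r=cv2.minAreaRect(P[:,:2].astype(np.float32)); print(r, cv2.boxPoints(r))
E
```

```text
190  626, 131,  0  626, 110,  0  625,  89,  4  627,  69,  0  627,  48,  0  627,  28, -2  627,   7,  1  627, -13,  1  626, -34,  2  627, -54,  2  629, -75, -4  628, -96,  0  628,-117, -2  627,-137,  1
195  609, 131, -1  574,  91,142  609,  89,  0  609,  69,  0  608,  48,  2  609,  27,  0  610,   7, -1  611, -13, -5  609, -34,  2  609, -54,  0  610, -75, -2  610, -96,  0  611,-117, -5  610,-137, -1
200  590, 130,  2  558,  91,143  567,  77,102  580,  63, 50  581,  44, 43  587,  26, 17  588,   5, 16  589, -14, 11  580, -35, 51  577, -55, 64  592, -75, -1  592, -96,  0  592,-116,  2  572,-131, 88
205  574, 130, -3  542,  90,144  552,  77, 99  562,  62, 54  563,  43, 50  572,  26, 10  566,   4, 37  567, -15, 30  564, -35, 48  560, -55, 64  561, -74, 62  575, -96, -4  561,-113, 62  555,-131, 90
210  555, 128,  2  526,  89,147  536,  76,100  547,  63, 43  546,  43, 49  555,  26,  8  548,   4, 39  550, -15, 32  547, -35, 46  543, -55, 68  544, -74, 61  557, -96,  0  550,-115, 35  548,-134, 45
215  538, 128,  1  510,  89,147  519,  76,101  529,  62, 51  530,  43, 45  538,  25,  6  532,   4, 3
[... 1289 characters left out ...]
7,-136,  2
250  420, 124, -1  419, 104,  2  419,  84,  1  419,  63,  5  420,  44, -1  420,  24, -2  420,   4,  2  421, -15, -4  420, -35,  0  420, -55,  0  420, -75,  1  421, -96,  0  420,-116,  1  421,-136,  1
255  403, 124,  0  403, 104, -3  403,  83,  3  403,  63,  1  403,  44,  0  403,  23,  1  404,   4, -2  403, -16,  2  404, -36,  0  404, -56,  1  403, -75,  3  404, -96,  0  404,-115,  2  405,-136, -5
547 [418.79025692 -81.69049895  40.14737863] [595.33510709  79.67653188  54.90976329]
((507.1549072265625, 4.0447235107421875), (169.17047119140625, 161.77919006347656), 3.526866912841797) [[417.75385   79.57773 ]
 [427.70593  -81.895065]
 [596.55597  -71.48828 ]
 [586.6039    89.98451 ]]
```

View pics/topc.png

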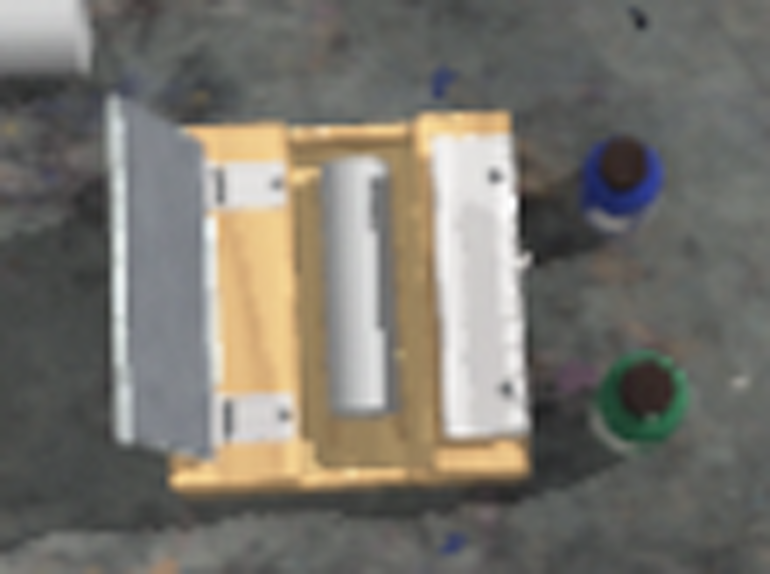

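View pics/sidec.png

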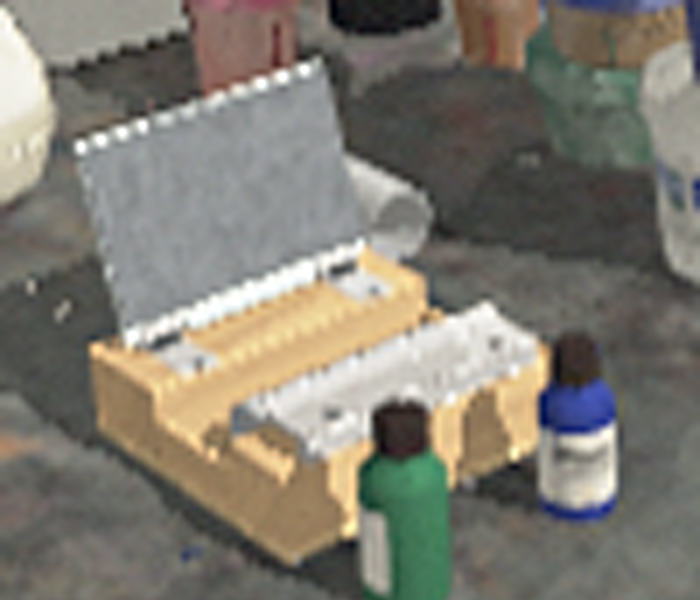

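The crops agree. In the top crop the flap's edge runs along x≈110 px, its hinge along x≈210 and the lip along x≈435–525. The side crop shows the flap leaning back. Next I fit the flap plane, tray yaw and lip, and check for tall obstacles.

```bash
python3 - <<'E'
from h import *
for n,(a,b,c,e) in dict(top=(190,252,222,320),side=(165,255,205,305)).items():
    p,d,W=world(n+'.npz'); s=np.zeros(d.shape,bool); s[a:b,c:e]=1; s&=d>0
    hsv=cv2.cvtColor(p,cv2.COLOR_RGB2HSV); H,S,V=[hsv[...,i].astype(int) for i in range(3)]
    Y=W[...,1];X=W[...,0];Z=W[...,2]
    f=s&(Z>65)&(Z<145)&(Y>50)&(Y<110)&(X>430)&(X<585); f=cv2.erode(f.astype(np.uint8),np.ones((3,3)))>0
    P=W[f]
    A=np.c_[P[:,0],P[:,2],np.ones(len(P))]; k=np.linalg.lstsq(A,P[:,1],rcond=None)[0]; r=P[:,1]-A@k
    g=abs(r)<5; k=np.linalg.lstsq(A[g],P[g,1],rcond=None)[0]
    print(n,'felt plane y=ax+bz+c',k,len(P),r.std(),'yaw',np.degrees(np.arctan(-k[0]*-1)),'lean',np.degrees(np.arctan(k[1])),'y at x507,z53',k@[507,53,1], 'edge zmax',Z[s&(Y>70)&(X>430)&(X<580)].max())
    w=s&(H>8)&(H<25)&(S>90)&(Z>40)&(Z<56); r=cv2.minAreaRect(W[w][:,:2].astype(np.float32)); print('wood',r)
    l=s&(S<40)&(V>130)&(Z>52)&(Z<75)&(Y<-35)&(Y>-90); print('lip',cv2.minAreaRect(W[l][:,:2].astype(np.float32)),np.median(Z[l]),np.percentile(Y[l],[2,98]))
    ro=s&(S<60)&(Z>28)&(Z<44)&(abs(Y)<25); print('roll',W[ro].mean(0),ro.sum())
    # bottle blobs
    for nm,h0,h1 in(('blue',110,130),('green',60,90)):
        q=s&(H>h0)&(H<h1)&(S>110)&(Z>15); print(nm,q.sum(),W[q].mean(0) if q.any() else '')
    t=(d>0)&(X>150)&(X<700)&(Y>100)&(Y<700)&(Z>60); print('tall',[(int(y),t1.max().round() if len(t1:=Z[t&(Y>=y)&(Y<y+50)]) else 0) for y in range(100,700,50)])
E
```

```text
top felt plane y=ax+bz+c [ 0.05928735  0.28446319 16.97980999] 333 0.8669063697488442 yaw 3.392943094080655 lean 15.879101421506586 y at x507,z53 62.115043884656295 edge zmax 160.02666238008612
wood ((507.1549072265625, 4.0447235107421875), (169.17047119140625, 161.77919006347656), 3.526866912841797)
lip ((511.86541748046875, -58.87454605102539), (138.96343994140625, 38.344322204589844), 3.018249034881592) 64.14056094469697 [-78.13406722 -39.02495407]
roll [517.01402674  -2.94375403  36.9013607 ] 339
blue 58 [ 557.54172161 -123.36917693   60.21372032]
green 45 [ 450.89345407 -130.36026543   68.23696389]
tall [(100, 0), (150, 0), (200, np.float64(532.0)), (250, np.float64(566.0)), (300, np.float64(573.0)), (350, np.float64(577.0)), (400, np.float64(575.0)), (450, np.float64(563.0)), (500, np.float64(481.0)), (550, np.float64(348.0)), (600, np.float64(348.0)), (650, 0)]
side felt plane y=ax+bz+c [ 0.05925865  0.27882478 22.08924403] 659 2.448345475684343 yaw 3.391304461383696 lean 15.579787400680692 y at x507,z53 66.9110912227408 edge zmax 155.92116964549382
wood ((659.3541259765625, 102.45513916015625), (585.9678955078125, 218.48655700683594), 31.7576847076416)
lip ((510.60986328125, -57.51374053955078), (140.65182495117188, 41.792030334472656), 2.8733134269714355) 63.76725647710181 [-78.41297915 -37.90010204]
roll [581.82145378   5.07999994  38.19633298] 35
blue 80 [588.76836691 -93.9686755   65.93462016]
green 148 [ 453.17657245 -145.93383594   50.07396612]
tall [(100, np.float64(154.0)), (150, 0), (200, 0), (250, np.float64(563.0)), (300, np.float64(571.0)), (350, np.float64(573.0)), (400, np.float64(573.0)), (450, np.float64(609.0)), (500, np.float64(617.0)), (550, np.float64(617.0)), (600, np.float64(347.0)), (650, 0)]
```

```bash
cat >> h.py <<'E'
from scipy.spatial.transform import Rotation as R
O=np.array([507.3,3.1,0]); YAW=np.radians(3.4); Rz=R.from_euler('z',YAW)
L=lambda x,y,z: O+Rz.apply([x,y,z])
ROT=(Rz*R.from_euler('x',np.pi)).as_rotvec(); ROT2=(Rz*R.from_euler('z',np.pi)*R.from_euler('x',np.pi)).as_rotvec()
def st(c,t=''):
    o=c.observe(); p=Rz.inv().apply(o['tool_pos']-O); f=Rz.inv().apply(o['force'])
    print(t,'t%.2f'%o['clock'],'loc',p.round(1),'F',f.round(1),flush=True); return p,f
E
python3 - <<'E'
from h import *; from bench import ctrl
p,d,W=world('top.npz'); print('gun z',W[170:280,110:165,2].max())
q0=ctrl.observe()['joints']
for r in (ROT,ROT2): print(ctrl.ik(L(-60,160,330),r),ctrl.ik(L(-60,160,142),r))
ctrl.command_gripper(0,10)
o=ctrl.observe(); ctrl.move_straight(o['tool_pos']+[0,0,130],v=250)
c=[(r,ctrl.ik(L(-60,160,330),r)) for r in (ROT,ROT2)]
c=[a for a in c if a[1] is not None]; r=min(c,key=lambda a:abs(a[1]-q0).max())[0]
np.save('rot.npy',r)
ctrl.goto(L(-60,160,330),r); st(ctrl); ctrl.move_straight(L(-60,150,140),v=200); st(ctrl); print(ctrl.observe()['finger_gap'],ctrl.observe()['joints'])
p,d=ctrl.snapshot('side'); cv2.imwrite('pics/s1.png',cv2.cvtColor(cv2.resize(p[60:260,150:350],None,fx=3,fy=3),cv2.COLOR_RGB2BGR))
E
```

```text
gun z 1281.2518797953608
[ 2.75776634e-01 -2.15295770e-01  1.33155523e+00 -8.88178420e-16
  2.02533319e+00  1.78723177e+00] [ 2.75776634e-01 -2.76136490e-01  1.71809596e+00 -8.88178420e-16
  1.69963318e+00  1.78723177e+00]
[ 0.27577663 -0.21529577  1.33155523  0.          2.02533319 -1.35436089] [ 0.27577663 -0.27613649  1.71809596  0.          1.69963318 -1.35436089]
 t3.73 loc [-60.1 160.5 329.6] F [-0.4 -0.5 -0.7]
 t4.83 loc [-59.3 150.3 141.5] F [ 0.9 -0.3  1.4]
0.11431552489007946 [ 2.54981474e-01 -2.84184112e-01  1.72551077e+00  5.35373795e-05
  1.69794248e+00 -1.37541691e+00]
```

View pics/s1.png

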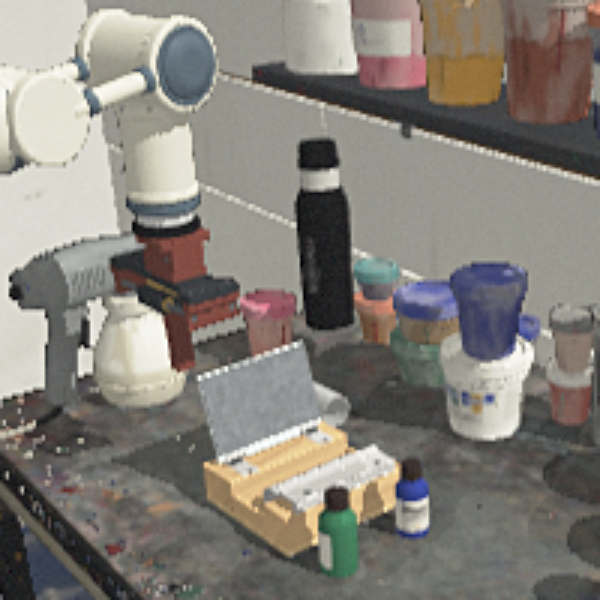

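```bash
python3 - <<'E'
from h import *; from bench import ctrl
ctrl.move_straight(L(-60,118,143),v=150); st(ctrl)
h=13.5
for i,th in enumerate([1.5,1.2,.95,.7,.5,.3,.15]):
    r=90
    y=66-r*np.cos(th)+1.5*np.sin(th); z=53+r*np.sin(th)+1.5*np.cos(th)
    hit=ctrl.move_straight(L(-60,y+h,z),v=90,max_force=12); st(ctrl,(th,hit))
    if hit: break
    if th==.3:
        p,d=ctrl.snapshot('side'); cv2.imwrite('pics/s2.png',cv2.cvtColor(cv2.resize(p[130:260,180:340],None,fx=4,fy=4),cv2.COLOR_RGB2BGR))
E
```

```text
t5.24 loc [-59.5 118.  143.9] F [-0.8  1.1 -0.8]
(1.5, False) t5.88 loc [-60.   74.8 142.8] F [-0.1  0.5  0.5]
(1.2, False) t6.33 loc [-60.1  48.4 137.4] F [0.4 0.2 0.8]
(0.95, False) t6.72 loc [-60.2  28.3 126.8] F [ 0.7 -0.6  0.1]
(0.7, False) t7.12 loc [-60.4  11.3 111.4] F [-0.6  0.2  0.8]
(0.5, False) t7.47 loc [-60.5   1.   96.6] F [0.2 0.4 0.3]
(0.3, False) t7.83 loc [-60.5  -6.2  80.1] F [-0.5 -0.2  1.2]
(0.15, False) t8.18 loc [-60.5  -9.3  67.2] F [-0.6 -0.2  0.5]
```

View pics/s2.png

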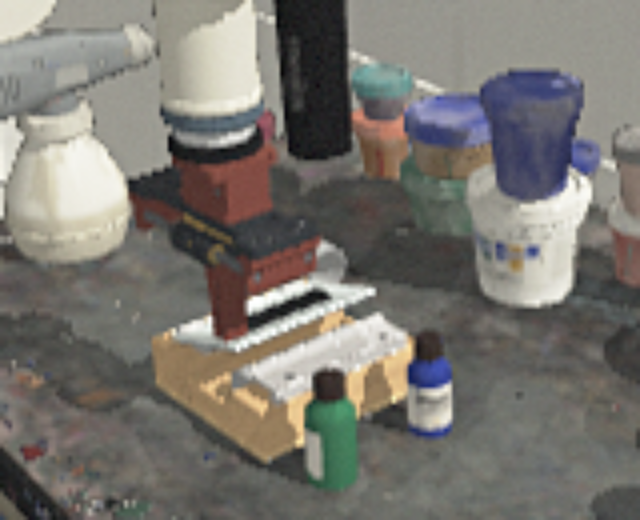

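The flap is folding: the finger (230,330) is on the near end of the flap, beside the black ridge (290,308). Next I press it flat, drag back towards the hinge, and move in behind the ridge.

```bash
python3 - <<'E'
from h import *; from bench import ctrl
hit=ctrl.move_straight(L(-60,-9,48),v=40,max_force=6); p,f=st(ctrl,hit)
zc=p[2]
ctrl.pause(.2); st(ctrl)
hit=ctrl.move_straight(L(-60,25,zc-.5),v=80); p,f=st(ctrl,'drag')
p,d=ctrl.snapshot('top'); np.savez('t2.npz',p=p,d=d,**ctrl.camera_info('top'))
cv2.imwrite('pics/t2.png',cv2.cvtColor(cv2.resize(p[180:262,215:325],None,fx=6,fy=6),cv2.COLOR_RGB2BGR))
E
```

```text
True t8.60 loc [-59.2  -9.4  54.1] F [-4.4  0.3  9. ]
 t8.80 loc [-59.2  -9.4  54. ] F [-1.6  0.3  9.7]
drag t9.38 loc [-59.1  25.1  54.5] F [0.  0.4 4.8]
```

View pics/t2.png

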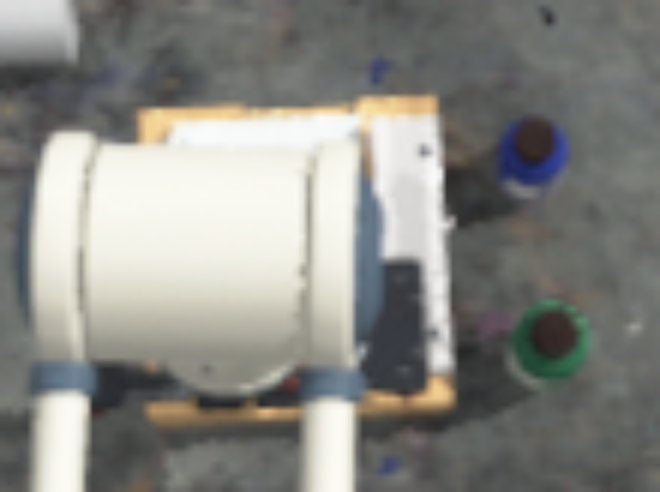

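The arm hides most of the flap, but its free edge (358,130) lies left of the lip (372,130), so it is flat and short of the lip. Next I slide behind the ridge while pressing, then push.

```bash
python3 - <<'E'
from h import *; from bench import ctrl
ctrl.move_straight(L(-30,26,53.3),v=80); st(ctrl)
ctrl.move_straight(L(0,26,53.3),v=80); st(ctrl)
for y in (18,10,2,-5):
    hit=ctrl.move_straight(L(0,y,53.2),v=50,max_force=20); st(ctrl,(y,hit))
    if hit: break
E
```

```text
t9.95 loc [-30.1  25.9  54.4] F [-5.4 -0.4 11.1]
 t10.47 loc [-0.1 25.9 54.5] F [-6.4 -0.4 11.5]
(18, False) t10.78 loc [-0.1 17.9 54.5] F [-5.4 -1.1 10.9]
(10, False) t11.09 loc [-0.1  9.9 54.5] F [-5.5 -0.5 10.5]
(2, False) t11.40 loc [-0.1  1.9 54.5] F [-6.  -0.5 10.4]
(-5, False) t11.69 loc [-0.1 -5.1 54.6] F [-5.  -0.6 10.2]
```

```bash
python3 - <<'E'
from h import *; from bench import ctrl
for y in range(-8,-30,-3):
    hit=ctrl.move_straight(L(0,y,53.2),v=40,max_force=15); p,f=st(ctrl,(y,hit))
    if hit or p[1]>y+1.5 or f[1]>9: break
p,d=ctrl.snapshot('side'); cv2.imwrite('pics/s3.png',cv2.cvtColor(cv2.resize(p[165:255,205:305],None,fx=6,fy=6),cv2.COLOR_RGB2BGR))
E
```

```text
(-8, False) t11.94 loc [ 0.2 -7.2 54.5] F [-4.4  4.3  9.9]
(-11, False) t12.19 loc [ 0.7 -9.6 54.5] F [-1.5  5.1  8.6]
(-14, False) t12.44 loc [  1.  -12.6  54.6] F [-0.5  4.5  8.2]
(-17, False) t12.69 loc [  1.1 -14.7  54.5] F [-1.2  7.8  8.1]
```

View pics/s3.png

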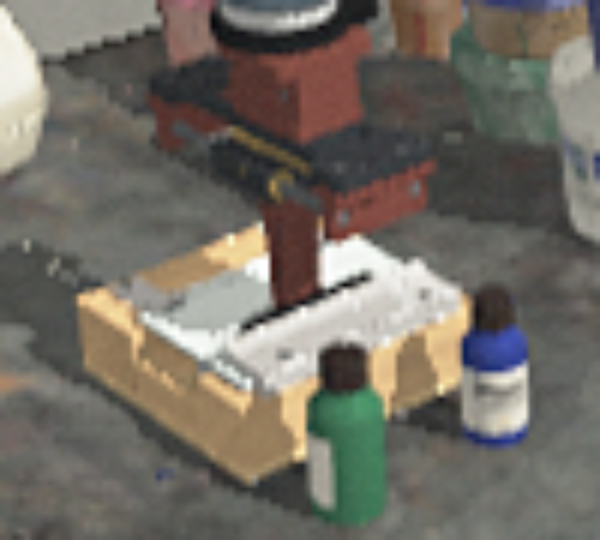

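The flap's edge is under the lip, with the finger (295,295) behind the ridge and force rising. I push further to confirm it has reached the stop.

```bash
python3 - <<'E'
from h import *; from bench import ctrl
for y in range(-18,-34,-2):
    hit=ctrl.move_straight(L(0,y,53.2),v=30,max_force=20); p,f=st(ctrl,(y,hit))
    if hit or f[1]>20: break
E
```

```text
(-18, False) t12.99 loc [  1.1 -14.8  54.5] F [-0.3 11.5  9. ]
(-20, False) t13.24 loc [  1.1 -14.9  54.5] F [ 0.5 16.9  8.8]
(-22, False) t13.49 loc [  1.1 -15.   54.4] F [-2.1 23.3  8.6]
```

```bash
python3 - <<'E'
from h import *; from bench import ctrl
ctrl.move_straight(L(1,-15.6,54.2),v=30); st(ctrl)
ctrl.move_straight(L(1,-14.8,57),v=30); st(ctrl)
ctrl.move_straight(L(1,-13.5,75),v=60); st(ctrl)
ctrl.move_straight(L(1,0,250),v=200)
ctrl.goto(L(-60,200,330),np.load('rot.npy')); ctrl.pause(.5); st(ctrl)
p,d=ctrl.snapshot('top'); np.savez('t3.npz',p=p,d=d,**ctrl.camera_info('top'))
cv2.imwrite('pics/t3.png',cv2.cvtColor(cv2.resize(p[180:262,215:325],None,fx=7,fy=7),cv2.COLOR_RGB2BGR))
p,d,W=world('t3.npz'); hsv=cv2.cvtColor(p,cv2.COLOR_RGB2HSV)
loc=Rz.inv().apply((W-O).reshape(-1,3)).reshape(W.shape)
m=(hsv[...,2]<70)&(abs(loc[...,0])<40)&(loc[...,1]>-45)&(loc[...,1]<40)&(loc[...,2]>45)
print('ridge',m.sum(),np.percentile(loc[m],[5,50,95],axis=0).round(1))
g=(abs(loc[...,0])<65)&(loc[...,1]>0)&(loc[...,1]<25); print('plate z',np.percentile(loc[g][:,2],[5,50,95]))
E
```

```text
t13.86 loc [  1.3 -14.4  54.6] F [-2.5  4.1  6.1]
 t14.11 loc [  0.9 -14.4  56.4] F [1.4 3.3 1. ]
 t14.56 loc [  1.4 -13.9  75.7] F [ 0.5  0.1 -0.1]
 t16.98 loc [-59.9 199.7 329.9] F [-0.4  0.1 -0.4]
ridge 105 [[-34.6 -40.9  60.8]
 [ -1.3 -34.6  64.4]
 [ 35.3 -28.2  69. ]]
plate z [51.53986555 55.49074524 59.66869077]
```

View pics/t3.png

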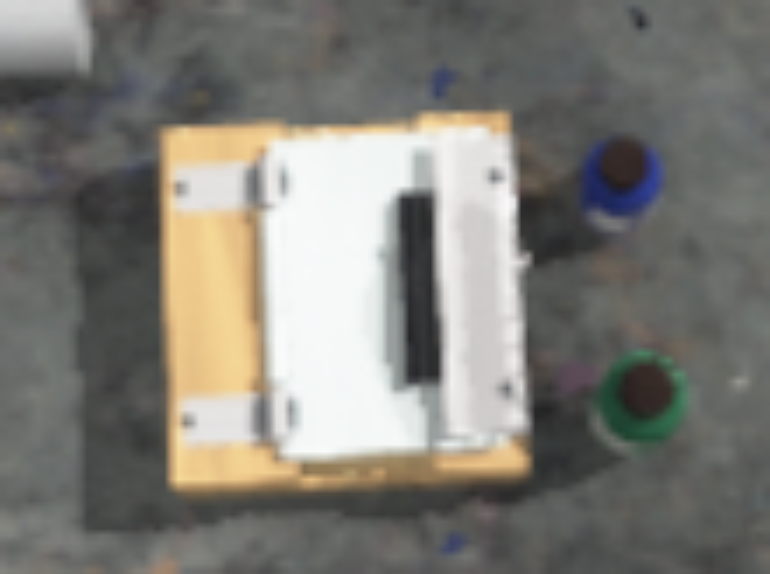

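The flap lies flat under the lip. The ridge (400–437 px) is at local y≈-27, against -26 expected at the stop, and the bottles have not moved.

```bash
python3 -c "
from bench import ctrl
print(ctrl.close_job())"
```

```text
the job is handed in; nothing more can be done
None
```

The film tray is closed: the flap lies flat with its edge under the lip, slid until it met a firm stop. The hand is clear, both bottles are where they stood, and I handed the job in at about 17 s of the 38 s allowed.

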